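# Close and latch the parts organiser

## Robot

A 6-joint arm with a two-finger parallel gripper is mounted at the origin on the work surface. World frame = base frame: x ahead of the robot, y to its left, z up, the work surface at z = 0. Lengths are in mm, angles in rad, forces in N, time in s.
With the tool pointing down it reaches from about 300 to 775 mm from the base axis. Payload 14.6 kg.
Tool frame: the origin (TCP) lies on the centre line of the jaws, within the pads' length; the fingertips stand 22 mm ahead of it and the grasp point (between the pads) lies 3 mm ahead of it (manip.tcp_to_tips is the distance from the TCP to the fingertips, in mm); z points along the fingers, y is the direction in which the jaws open and shut (so a half turn about z gives the same grasp; the last joint's range is limited). The gripper opens to 94 mm and grips with 3 to 60 N. Pads are 16 mm wide; open, the fingers measure 119 mm over their backs; the gripper's body (75 mm by 177 mm) begins 78 mm behind the grasp point.
Start: joints at [-1.2, 0.3, 1.521, -0, 1.321, -0.067], TCP at [233.163, -498.121, 227.446] pointing down, gripper open.
Joint ranges: [-3.03, 3.03], [-0.79, 2.21], [0.23, 2.52], [-1.04, 4.18], [0, 3.07], [-2.55, 2.55]. Speed limits (rad/s): [2.22, 2.22, 2.57, 3.14, 3.14, 3.14].

## Interface

Orientations are given as [roll, pitch, yaw] about the fixed x, y, z axes, in that order (R = Rz(yaw) Ry(pitch) Rx(roll)).
In Python, from cell import manip, vision, workorder gives the robot as it stands.
- The arm moves only by the tool carry_out, never from a script. Its argument "deltas" is a list of rows, each a list of 3 entries, a list of its own where there are three numbers: the shift along the tool's x, y, z in cm, then the turn about the tool's z in degrees, then the opening, from 0 (shut) to 1 (fully open). A call has 1 to 20 rows; each row shifts and turns the commanded pose from where the row before left it, along the tool's axes as they then stand; what a row does not reach is not made up. A row lasts 1/12 s, in which the tool goes at most 41.7 mm and 7.16 degrees, less where a joint would pass 70% of its speed; a pose out of reach is approached as far as the arm can. A call with a gripper value outside its range is refused whole. The fingers move at their own pace and stop on an object; "grip_force" is the grip in N (left out, the last holds). Time passes only in rows, so rows that do not move let the fingers close. It gives the time, the measured TCP pose, the force and the opening at its end, in the units of the state.
- manip.read_state(): the state, without advancing time (a new reading comes with each control period).
- vision.camera(name): name is "side" or "top" or "wrist"; returns (picture, depth): 384x512x3 uint8, red, green, blue; 384x512 float32, mm along the optical axis (not along the pixel's ray), 0 where there is no reading.
- vision.calibration(name): a dict with "mtx" (3x3 intrinsics, pixels), "eye" and "orientation" of the camera in the world. Camera axes: x right, y down, z forward; pixel columns grow to the right and rows downward; lengths in mm; the calibration is good to about 2 mm. A picture is of the moment at which its call begins: read the wrist's pose just before it. calibration takes no time and is no camera call; for the wrist camera it gives the pose at the moment of the call.
- workorder.sign_off(): hands the job in, once; it reports no verdict.
The state is a dict: "clock": time; "joints": joint angles; "qd": joint speeds; "effort": joint torques, N m; "eef_pos": TCP position; "eef_rot": TCP orientation; "wrist_force": force on the tool from outside, world axes, zero at the start; "moment": the same for the moment, N m; "finger_gap": finger opening in mm.
Only numpy, scipy, OpenCV 4.12 (cv2) and the standard library are available. Lean on these libraries where they do the work, as an engineer would, in place of code of your own. Each camera call takes 0.05 s, during which the arm holds its last target.

## Task

Close up the open compartment box: push its raised lid over from behind and on down until it lies fully shut, without letting it slam, and only then push the two small latches at its front edge down until they lie flat against the front of the box. Do not lift or tip the box or shove it out of place, and leave the jar, the dropper bottle and the cup alone.

Things in the scene. Friction and masses are not known exactly. Their poses are not given: they have to be found in the camera images.
- box: Frosted plastic compartment box standing loose on the bench, about 1 kg with its contents. 150 mm deep (x), 220 mm wide (y), 44 mm high to its open rim. Origin: centre of its underside, on the bench. Own -x axis points out of its front (roughly towards the robot), +x out of its back, where the lid is hinged; y runs along the hinge. Its yaw varies.
- lid (a joint): Angle of the lid in rad about its hinge: 0 = shut, lying flat on the rim; 1.57 = standing straight up; at the start it leans back somewhat beyond upright; stop at 2.1. The hinge is stiff: the lid stays where it is left at any angle and needs about 1 to 3 N at its outer half to move. The lid is a flat frosted plate 155 mm from hinge line to front edge, 226 mm wide, 4 mm thick.
- lid_hinge (a point): Middle of the lid's hinge line, 44 mm above the bench and 77.5 mm behind the box's centre. Its axes turn with the lid: -x from the hinge to the lid's front edge, y along the hinge, +z out of the outer face (the upper face when shut; when open it faces the back). The lid's outer face lies 4 mm along +z from this point.
- lid_edge (a point): Middle of the lid's front edge, on its outer face: 155 mm from the hinge line; 48 mm above the bench when the lid is shut. Highest point of the lid's middle while it stands open. Axes as for lid_hinge.
- latch_left (a joint): Angle in rad of the left latch (box's own +y side), hinged at the lid's front edge, 68 mm from the middle, and carried by the lid. 0 = closed: square to the lid, so that with the lid shut it lies flat against the box's front; 1.57 = sticking straight out in the plane of the lid; limit 2.2. It starts roughly straight out, stays where it is left, and needs 1 to 2 N at its end.
- latch_right (a joint): The same for the right latch, 68 mm from the middle on the box's own -y side.
- latch_left_tip (a point): Free end of the left latch, middle of its width, on its outer face. The latch is a grey plastic flap 40 mm wide, 26 mm long from its hinge pin, 3 mm thick, with a thumb lip at its end. Closed, on the shut lid: pin 45 mm and free end 19 mm above the bench, outer face 84 mm before the box's centre (lip 87 mm).
- latch_right_tip (a point): The same point of the right latch.
- jar: Bystander: lidded glass jar, 48 mm across, 48 mm high, loose, standing beside the box. Origin: centre of its underside.
- dropper: Bystander: slim plastic bottle, 29 mm across, 72 mm high, loose, standing beside the box. Origin: centre of its underside.
- cup: Bystander: open ceramic cup, 68 mm across, 62 mm high, loose, standing beside the box. Origin: centre of its underside.

How it is judged:
By the outcome, as a careful person would: the job done as asked, in the order asked, and still so for the second after the job is handed in, with the robot touching nothing.
It also fails if it takes over 64 s, if anything falls off the work surface, if the arm or the gripper's body presses on something with over 40 N, if the wrist force passes 120 N, or if a joint passes its speed limit or range.

## Working session

There is one attempt and no reset: what is moved stays moved. The work goes in short steps, Python scripts to look and compute and a tool call to move; the robot and the scene stay as the last step left them, time stands still between calls to the robot, and variables do not carry over. Pictures are saved under pics/ and viewed, and the job is handed in when it is done.

Besides the shell and the picture viewer there is one more tool, called after ">>>" as name([rows], argument=value, ...), one row to a line, values as JSON. carry_out: Moves the arm, as the interface text tells. Its arguments: {"type":"object","properties":{"deltas":{"type":"array","items":{"type":"array"}},"grip_force":{"type":"number"}},"required":["deltas"]}

```bash
ls; mkdir -p pics
python3 - <<'E'
from cell import manip, vision, workorder
import cv2
print(manip.read_state())
for n in ("side","top","wrist"):
    c=vision.calibration(n); print(n,c)
    p,d=vision.camera(n); cv2.imwrite(f"pics/{n}0.png",p[:,:,::-1])
    import numpy as np; np.savez(f"/tmp/{n}0.npz",p=p,d=d)
E
```

```text
pics
{'clock': 0.0, 'joints': array([-1.19962862e+00,  3.00453110e-01,  1.52161657e+00, -1.54464842e-05,
        1.32071101e+00, -6.66474415e-02]), 'qd': array([-1.83729780e-03, -1.56494482e-04, -4.22235684e-04,  5.78152122e-04,
       -6.65719691e-04,  8.55021657e-05]), 'effort': array([ 5.19327496e-04, -5.31811953e+01, -3.52741134e+01,  7.08593940e-02,
        2.43858341e-02, -8.56647557e-05]), 'eef_pos': array([ 233.0565923 , -497.89983649,  226.88117525]), 'eef_rot': array([-3.14040626e+00, -6.41927089e-05,  4.37818940e-01]), 'wrist_force': array([-0.80883976, -0.71661832,  0.01289999]), 'moment': array([0.03229767, 0.00151463, 0.01071421]), 'finger_gap': 93.9305685094755}
side {'mtx': array([[434.04385198,   0.        , 250.49418482],
       [  0.        , 434.04385198, 198.98886723],
       [  0.        ,   0.        ,   1.        ]]), 'eye': array([537.59679082, 508.34565764, 633.6295412 ]), 'orientation': array([-2.45038408e+00,  2.81702416e-03, -3.06130678e+00])}
top {'mtx': array([[447.03301848,   0.        , 242.67077203],
       [  0.        , 447.03301848, 197.73069008],
       [  0.        ,   0.        ,   1.        ]]), 'eye': array([467.54608663,  34.46275953, 910.90055403]), 'orientation': array([-3.01642017, -0.03835888, -1.5763995 ])}
wrist {'mtx': array([[300.70816407,   0.        , 252.11899686],
       [  0.        , 300.70816407, 192.22973133],
       [  0.        ,   0.        ,   1.        ]]), 'eye': array([ 307.10163521, -463.39342672,  384.13027377]), 'orientation': array([ 2.85919545e+00,  1.86693570e-03, -1.13361110e+00])}
```

View pics/side0.png

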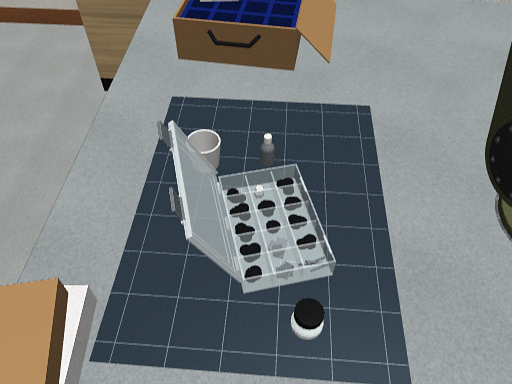

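View pics/top0.png

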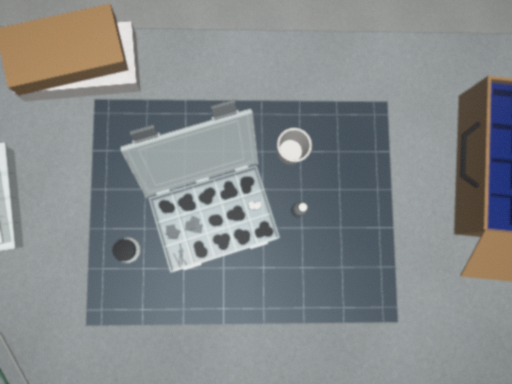

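The side view shows the lid open and leaning back (edge about (172,125)–(188,237)), with the cup at (203,150) behind its right end, the dropper at (267,150) and the jar at (308,318). In the top view the hinge runs (148,193)–(258,167), the lid edge runs (124,150)–(252,113), and the latches are at (145,132) and (223,108).

```bash
cat > h.py <<'E'
import numpy as np, cv2
from scipy.spatial.transform import Rotation as Ro
from cell import manip, vision
def cam(n):
    c=vision.calibration(n); return c['mtx'],np.array(c['eye']),Ro.from_euler('xyz',c['orientation']).as_matrix()
def pts(n,d):
    K,e,R=cam(n); v,u=np.mgrid[:384,:512]
    P=np.stack([(u-K[0,2])/K[0,0]*d,(v-K[1,2])/K[1,1]*d,d],-1)
    return P@R.T+e
def plane(n,uv,z):
    K,e,R=cam(n); r=R@np.array([(uv[0]-K[0,2])/K[0,0],(uv[1]-K[1,2])/K[1,1],1]); return e+r*(z-e[2])/r[2]
E
python3 - <<'E'
from h import *
np.set_printoptions(precision=1,suppress=True)
f=np.load('/tmp/top0.npz');P=pts('top',f['d'])
for nm,uv in dict(hingeL=(150,192),hingeR=(258,166),lidL=(127,152),lidR=(251,115),lidmid=(190,135),lidlow=(200,170),FL=(174,267),FR=(276,235),BR=(260,172),BL=(152,199),latL=(145,132),latR=(223,108),jar=(126,250),cuprim=(278,146),cuprim2=(311,146),drop=(301,209),mat=(300,280)).items(): print(nm,P[uv[1],uv[0]])
for nm,uv in dict(FL=(173,270),FR=(279,237),BL=(148,196),BR=(263,167)).items(): print(nm,'z44',plane('top',uv,44))
f=np.load('/tmp/side0.npz');P=pts('side',f['d'])
for nm,uv in dict(lidtopR=(173,126),lidtopL=(189,235),lid1=(195,180),lid2=(215,220),latR=(165,136),latL=(176,205),jar=(308,305),drop=(267,138),cup=(204,134),cupm=(204,160),FR=(296,168),FL=(332,263)).items(): print('s',nm,P[uv[1],uv[0]])
# enlarged crop
im=cv2.imread('pics/side0.png')[100:350,140:350]; cv2.imwrite('pics/sc.png',cv2.resize(im,None,fx=2.4,fy=2.4,interpolation=3))
im=cv2.imread('pics/top0.png')[90:290,90:330]; cv2.imwrite('pics/tc.png',cv2.resize(im,None,fx=3,fy=3,interpolation=3))
E
```

```text
hingeL [586.5 179.   54.2]
hingeR [648.2 -33.3   1.3]
lidL [638.2 199.2 169.8]
lidR [700.5  -9.  179.4]
lidmid [668.6  94.4 167.2]
lidlow [626.2  82.6  71.7]
FL [442.4 136.9   4.3]
FR [504.1 -65.3  30.6]
BR [635.5 -37.3   1.8]
BL [576.5 179.8  24.7]
latL [663.1 163.6 204.6]
latR [704.5  38.2 202.9]
jar [476.1 223.3  47.2]
cuprim [676.1 -68.3  61.2]
cuprim2 [ 691.7 -145.6   -1.7]
drop [ 551.2 -108.6   73.6]
mat [ 414.6 -115.9    0.9]
FL z44 [437.8 134.2  44. ]
FR z44 [499.7 -69.5  44. ]
BL z44 [580.  184.5  44. ]
BR z44 [637.7 -40.   44. ]
s lidtopR [699.7   4.4 188.3]
s lidtopL [640.5 204.3 186.9]
s lid1 [660.8  65.7 134.8]
s lid2 [626.6 109.3  93.2]
s latR [701.6  44.2 203.5]
s latL [660.1 173.7 207. ]
s jar [478.6 219.1  48.7]
s drop [ 557.2 -106.3   72.7]
s cup [ 683.2 -130.5   52.4]
s cupm [663.9 -22.6  89.5]
s FR [499.3 -60.9  42.5]
s FL [439.5 139.2  39. ]
```

View pics/sc.png

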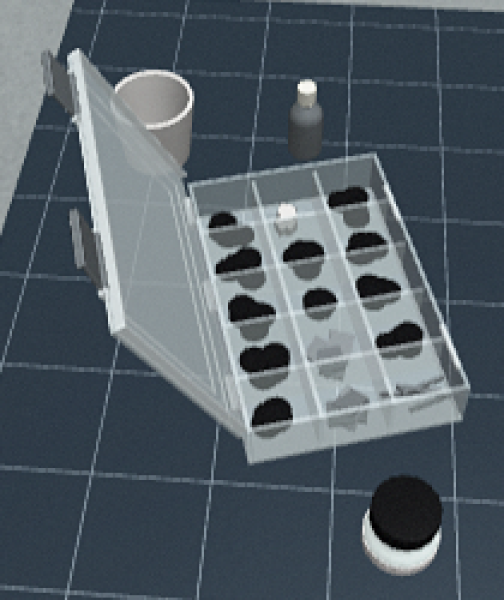

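View pics/tc.png

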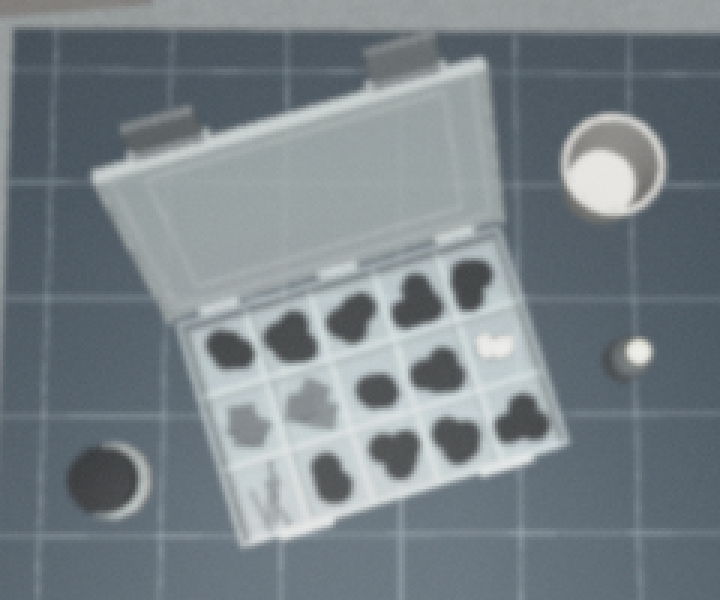

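>>> carry_out([
  [[0,0,-2.5],2.9,0],
  [[0,0,-2.5],2.9,0],
  [[0,0,-2.5],2.9,0],
  [[2.6,-1.8,0],0,0],
  [[2.6,-1.8,0],0,0],
  [[2.6,-1.8,0],0,0],
  [[2.6,-1.8,0],0,0],
  [[2.6,-1.8,0],0,0],
  [[2.6,-1.8,0],0,0],
  [[2.6,-1.8,0],0,0],
  [[2.6,-1.8,0],0,0],
  [[2.6,-1.8,0],0,0],
  [[2.6,-1.8,0],0,0],
  [[2.6,-1.8,0],0,0],
  [[2.6,-1.8,0],0,0],
  [[2.6,-1.8,0],0,0],
  [[2.6,-1.8,0],0,0],
  [[2.6,-1.8,0],0,0],
  [[2.6,-1.8,0],0,0],
  [[2.6,-1.8,0],0,0],
], grip_force=10)

```text
clock: 1.82
eef_pos: [571.6, -78.4, 302.2]
eef_rot: [-3.141, 0.0, 0.286]
wrist_force: [1.0, -1.1, -0.3]
finger_gap: 0.7
```

>>> carry_out([
  [[3.1,-2.2,0],0,0],
  [[3.1,-2.2,0],0,0],
  [[3.1,-2.2,0],0,0],
  [[3.1,-2.2,0],0,0],
  [[3.1,-2.2,0],0,0],
  [[3.1,-2.2,0],0,0],
  [[0,0,0],0,0],
  [[0,0,0],0,0],
])

```text
clock: 2.48
eef_pos: [712.5, 100.7, 299.9]
eef_rot: [-3.141, 0.003, 0.288]
wrist_force: [-0.2, 0.1, 0.4]
finger_gap: 0.4
```

Run:
```python
from h import *
print(manip.read_state()['eef_pos'],manip.read_state()['wrist_force'])
for n in ("side","top"):
    p,d=vision.camera(n); np.savez(f"/tmp/{n}1.npz",p=p,d=d)
    cv2.imwrite(f"pics/{n}1.png",cv2.resize(p[:,:,::-1],(800,600)))
```

```text
[712.53629986 100.74940299 299.94850672] [-0.23569254  0.08909309  0.43303047]
```

View pics/side1.png

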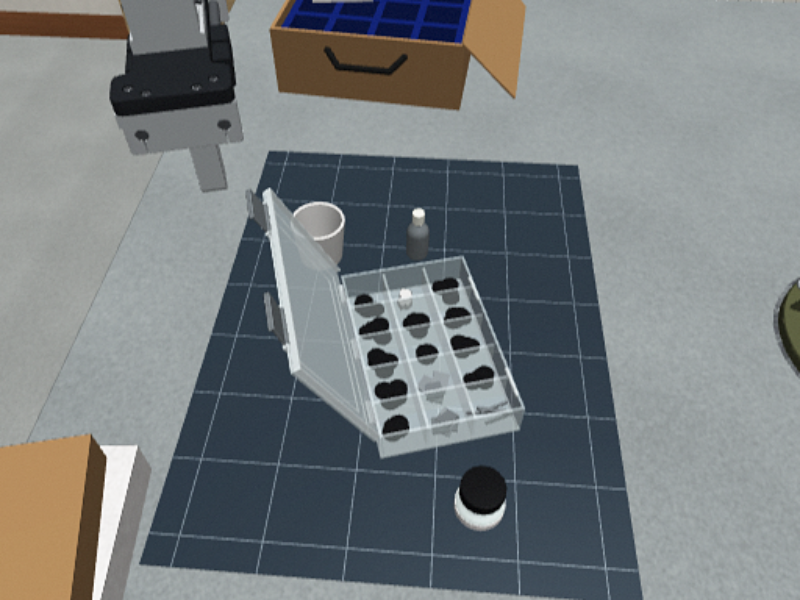

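View pics/top1.png

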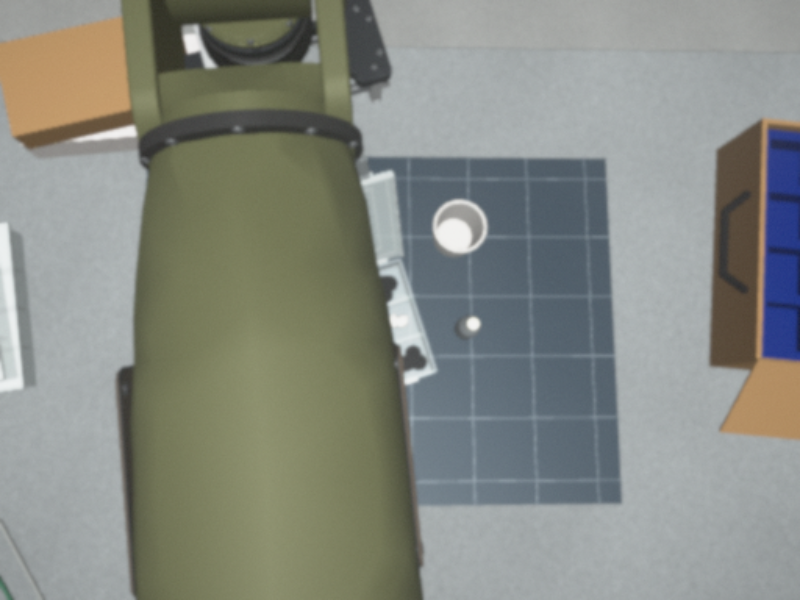

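The side view shows the shut fingertips at about (213,185) in the 800x600 picture, behind the lid edge and clear of it. The top view is covered by the forearm. Next I descend behind the middle of the lid.

>>> carry_out([
  [[0,0,1.9],0,0],
  [[0,0,1.9],0,0],
  [[0,0,1.9],0,0],
  [[0,0,1.9],0,0],
  [[0,0,1.9],0,0],
  [[0,0,1.9],0,0],
  [[0,0,0],0,0],
  [[-0.4,0,0],0,0],
  [[-0.4,0,0],0,0],
  [[-0.4,0,0],0,0],
  [[-0.4,0,0],0,0],
  [[0,0,0],0,0],
])

```text
clock: 3.58
eef_pos: [696.3, 94.4, 189.7]
eef_rot: [3.141, -0.001, 0.286]
wrist_force: [-0.6, 0.8, -0.9]
finger_gap: 0.2
```

Run:
```python
from h import *
s=manip.read_state();print(s['eef_pos'],s['wrist_force'])
for n in ("side",):
    p,d=vision.camera(n); np.savez(f"/tmp/{n}2.npz",p=p,d=d)
    cv2.imwrite(f"pics/{n}2.png",cv2.resize(p[80:300,120:350,::-1],None,fx=2.6,fy=2.6))
```

```text
[696.34511742  94.44275753 189.69286904] [-0.60394056  0.79364404 -0.92981715]
```

View pics/side2.png

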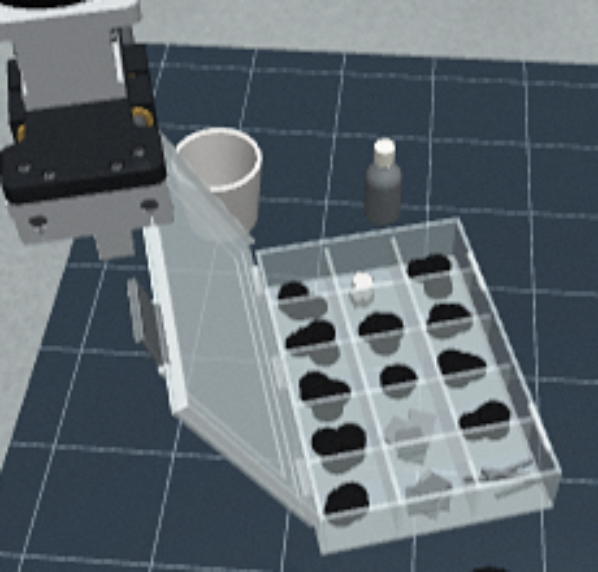

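The fingertip at about (115,250) in the crop is behind the lid with a small gap, and the gripper body clears the latches. I push forward now.

>>> carry_out([
  [[-0.3,0,0.05],0,0],
  [[-0.3,0,0.05],0,0],
  [[-0.3,0,0.05],0,0],
  [[-0.3,0,0],0,0],
  [[-0.3,0,0],0,0],
  [[-0.3,0,0],0,0],
  [[-0.3,0,0],0,0],
  [[-0.3,0,0],0,0],
  [[-0.3,0,0],0,0],
  [[-0.3,0,0],0,0],
])

```text
clock: 4.47
eef_pos: [667.7, 86.2, 186.9]
eef_rot: [-3.142, 0.0, 0.286]
wrist_force: [1.8, 1.2, 1.7]
finger_gap: -0.1
```

>>> carry_out([
  [[-0.3,0,0],0,0],
  [[-0.3,0,0],0,0],
  [[-0.3,0,0],0,0],
  [[-0.3,0,0],0,0],
  [[-0.3,0,0],0,0],
  [[-0.3,0,0],0,0],
  [[-0.3,0,0],0,0],
  [[-0.3,0,0],0,0],
  [[-0.3,0,0],0,0],
  [[-0.3,0,0],0,0],
])

```text
clock: 5.3
eef_pos: [638.9, 77.7, 186.9]
eef_rot: [3.142, 0.0, 0.286]
wrist_force: [0.8, -0.2, 0.9]
finger_gap: 0.4
```

Run:
```python
from h import *
s=manip.read_state();print(s['eef_pos'],s['wrist_force'])
for n in ("side",):
    p,d=vision.camera(n); np.savez(f"/tmp/{n}3.npz",p=p,d=d)
    cv2.imwrite(f"pics/{n}3.png",cv2.resize(p[80:300,120:350,::-1],None,fx=2.6,fy=2.6))
```

```text
[638.89153292  77.71480743 186.91698842] [ 0.84230276 -0.17011708  0.92914214]
```

View pics/side3.png

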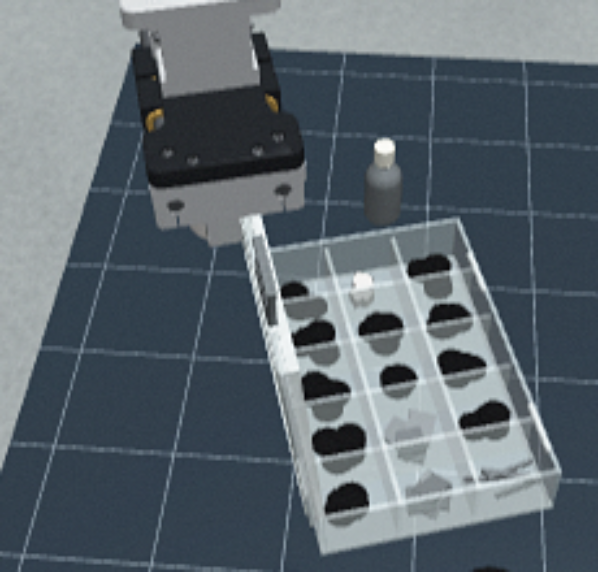

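The lid is now nearly upright (edge about (243,215)–(290,370) in the crop) and the box corners have not moved. I follow the lid over its arc.

>>> carry_out([
  [[-0.28,0,0],0,0],
  [[-0.28,0,0],0,0],
  [[-0.28,0,0],0,0],
  [[-0.28,0,0],0,0],
  [[-0.28,0,0],0,0],
  [[-0.39,0,0.01],0,0],
  [[-0.39,0,0.01],0,0],
  [[-0.39,0,0.01],0,0],
  [[-0.39,0,0.01],0,0],
  [[-0.41,0,0.07],0,0],
  [[-0.41,0,0.07],0,0],
  [[-0.41,0,0.07],0,0],
  [[-0.41,0,0.07],0,0],
  [[-0.37,0,0.11],0,0],
  [[-0.37,0,0.11],0,0],
  [[-0.37,0,0.11],0,0],
  [[-0.37,0,0.11],0,0],
])

```text
clock: 6.77
eef_pos: [580.5, 60.5, 179.2]
eef_rot: [-3.142, 0.0, 0.286]
wrist_force: [1.0, 0.5, 0.3]
finger_gap: 1.2
```

Run:
```python
from h import *
s=manip.read_state();print(s['eef_pos'],s['wrist_force'])
for n in ("side",):
    p,d=vision.camera(n); np.savez(f"/tmp/{n}4.npz",p=p,d=d)
    cv2.imwrite(f"pics/{n}4.png",cv2.resize(p[80:300,120:350,::-1],None,fx=2.6,fy=2.6))
```

```text
[580.48489981  60.54587974 179.1887865 ] [1.047525   0.49793796 0.34734654]
```

View pics/side4.png

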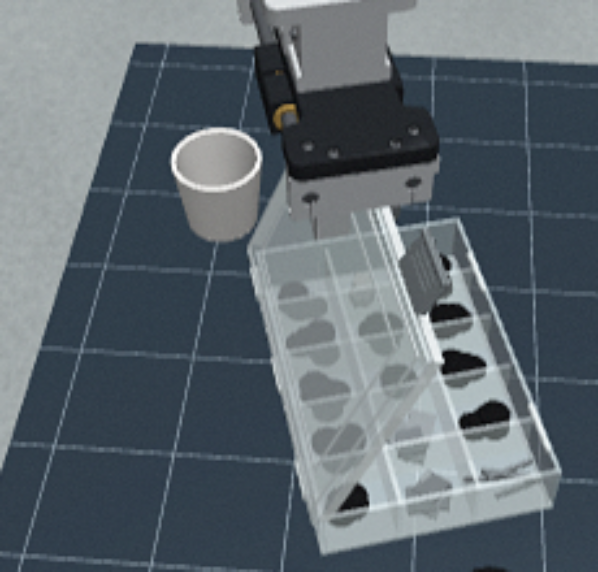

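The lid is past upright at about 65° and the box is unmoved. I continue along the arc.

>>> carry_out([
  [[-0.38,0,0.18],0,0],
  [[-0.38,0,0.18],0,0],
  [[-0.38,0,0.18],0,0],
  [[-0.38,0,0.18],0,0],
  [[-0.33,0,0.21],0,0],
  [[-0.33,0,0.21],0,0],
  [[-0.33,0,0.21],0,0],
  [[-0.33,0,0.21],0,0],
  [[-0.3,0,0.25],0,0],
  [[-0.3,0,0.25],0,0],
  [[-0.3,0,0.25],0,0],
  [[-0.3,0,0.25],0,0],
  [[-0.28,0,0.31],0,0],
  [[-0.28,0,0.31],0,0],
  [[-0.28,0,0.31],0,0],
  [[-0.28,0,0.31],0,0],
])

```text
clock: 8.15
eef_pos: [531.1, 46.0, 141.0]
eef_rot: [-3.142, -0.0, 0.286]
wrist_force: [-0.2, 0.6, 0.7]
finger_gap: 0.4
```

Run:
```python
from h import *
s=manip.read_state();print(s['eef_pos'],s['wrist_force'])
for n in ("side",):
    p,d=vision.camera(n); np.savez(f"/tmp/{n}5.npz",p=p,d=d)
    cv2.imwrite(f"pics/{n}5.png",cv2.resize(p[80:300,120:350,::-1],None,fx=2.6,fy=2.6))
```

```text
[531.09950063  45.98666132 141.00686162] [-0.15038952  0.59197604  0.65953704]
```

View pics/side5.png

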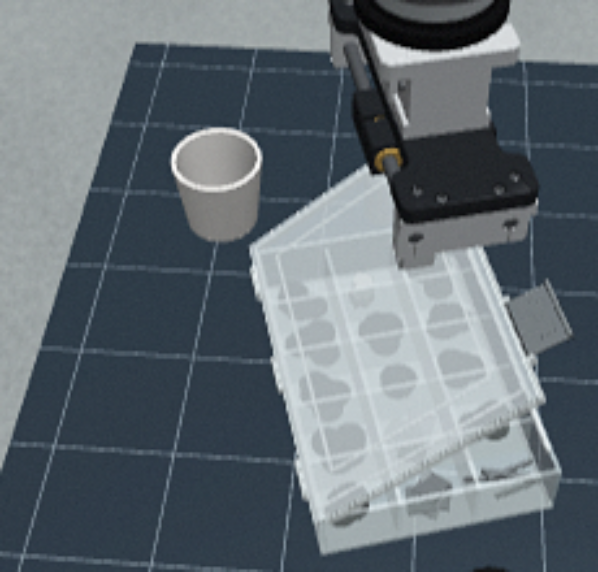

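The lid is at about 35° with the fingertip on its outer half, about (410,262) in the crop. I continue down, slowing near the end.

>>> carry_out([
  [[-0.22,0,0.32],0,0],
  [[-0.22,0,0.32],0,0],
  [[-0.22,0,0.32],0,0],
  [[-0.22,0,0.32],0,0],
  [[-0.18,0,0.34],0,0],
  [[-0.18,0,0.34],0,0],
  [[-0.18,0,0.34],0,0],
  [[-0.18,0,0.34],0,0],
  [[-0.14,0,0.35],0,0],
  [[-0.14,0,0.35],0,0],
  [[-0.14,0,0.35],0,0],
  [[-0.14,0,0.35],0,0],
  [[-0.07,0,0.3],0,0],
  [[-0.07,0,0.3],0,0],
  [[-0.07,0,0.25],0,0],
  [[-0.07,0,0.25],0,0],
  [[0,0,0.2],0,0],
  [[0,0,0.2],0,0],
])

```text
clock: 9.7
eef_pos: [507.9, 39.2, 85.8]
eef_rot: [-3.142, 0.0, 0.286]
wrist_force: [-0.5, -0.4, 0.7]
finger_gap: 0.5
```

Tips are now at about z 64 mm, and shut is 48 mm. I go down slowly.

>>> carry_out([
  [[0,0,0.15],0,0],
  [[0,0,0.15],0,0],
  [[0,0,0.15],0,0],
  [[0,0,0.15],0,0],
  [[0,0,0.15],0,0],
  [[0,0,0.15],0,0],
  [[0,0,0.12],0,0],
  [[0,0,0.12],0,0],
  [[0,0,0.12],0,0],
  [[0,0,0.1],0,0],
  [[0,0,0.1],0,0],
])

```text
clock: 10.62
eef_pos: [508.0, 39.2, 71.3]
eef_rot: [-3.142, 0.0, 0.286]
wrist_force: [0.8, -0.5, -0.8]
finger_gap: 0.4
```

>>> carry_out([
  [[0,0,0.06],0,0],
  [[0,0,0.06],0,0],
  [[0,0,0.06],0,0],
  [[0,0,0],0,0],
])

```text
clock: 10.95
eef_pos: [508.0, 39.2, 70.1]
eef_rot: [3.142, -0.0, 0.286]
wrist_force: [-4.7, -0.7, 8.8]
finger_gap: 0.2
```

>>> carry_out([
  [[0,0,0.04],0,0],
  [[0,0,0.03],0,0],
  [[0,0,0],0,0],
])

```text
clock: 11.2
eef_pos: [508.1, 39.2, 70.0]
eef_rot: [3.141, -0.0, 0.286]
wrist_force: [-6.8, -0.8, 17.2]
finger_gap: 0.1
```

>>> carry_out([
  [[0,0,-0.3],0,0],
  [[0,0,-0.6],0,0],
  [[0,0,-2],0,0],
  [[0,0,-3],0,0],
  [[0,0,-3],0,0],
  [[3,0,0],0,0],
  [[3,0,0],0,0],
  [[3,0,0],0,0],
  [[3,0,0],0,0],
  [[0,0,0],0,0],
])

```text
clock: 12.03
eef_pos: [626.0, 74.2, 157.1]
eef_rot: [-3.142, -0.0, 0.287]
wrist_force: [-1.3, -0.0, 0.3]
finger_gap: 0.3
```

Run:
```python
from h import *
s=manip.read_state();print(s['eef_pos'],s['wrist_force'])
for n in ("side","top"):
    p,d=vision.camera(n); np.savez(f"/tmp/{n}6.npz",p=p,d=d)
    cv2.imwrite(f"pics/{n}6.png",cv2.resize(p[80:300,120:350,::-1],None,fx=2.6,fy=2.6))
f=np.load('/tmp/side6.npz');P=pts('side',f['d']); 
np.set_printoptions(precision=1,suppress=True)
```

```text
[625.97283162  74.16951018 157.13588226] [-1.29906053 -0.0361292   0.3338459 ]
```

View pics/side6.png

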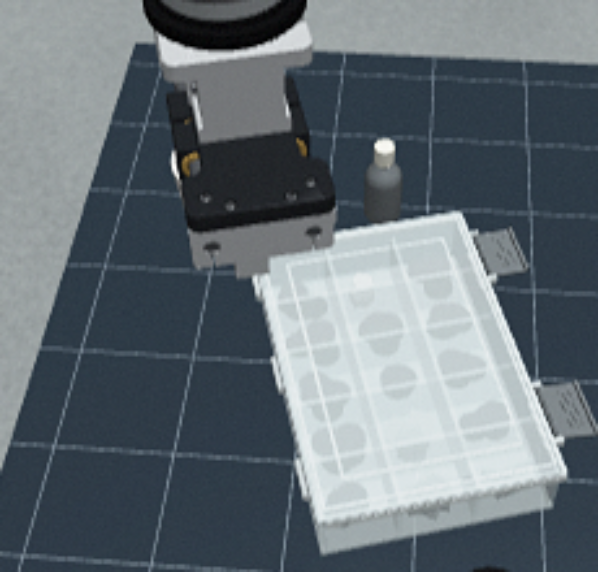

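The lid lies flat and shut (corners about (462,212), (566,470), (320,512), (265,282) in the crop). The latches stick out at (502,252) and (567,410). I measure these points.

Run:
```python
from h import *
np.set_printoptions(precision=1,suppress=True)
f=np.load('/tmp/side6.npz');P=pts('side',f['d'])
c=lambda x,y:(120+x/2.6,80+y/2.6)
Q={}
for nm,xy in dict(FR=(463,212),FL=(567,470),BL=(320,512),Rc=(502,252),Rt1=(518,230),Rt2=(528,268),Lt1=(585,384),Lt2=(598,430),Lc=(567,410),mid=(440,300),edge=(500,320)).items():
    u,v=c(*xy); Q[nm]=plane('side',(u,v),48); print(nm,Q[nm],P[int(round(v)),int(round(u))])
a=Q['FL']-Q['FR'];print('len',np.linalg.norm(a),'yaw',np.arctan2(-a[0],a[1]))
b=Q['BL']-Q['FL'];print('len',np.linalg.norm(b),'yaw',np.arctan2(b[1],b[0]))
# grey latch mask
p=f['p'].astype(int);z=P[...,2]
m=((z>38)&(z<60)&(p.max(2)<150)&(P[...,0]<520)&(P[...,0]>400)&(abs(P[...,1]-34)<110)).astype(np.uint8)
n,l,s,ce=cv2.connectedComponentsWithStats(m)
for i in range(1,n):
    if s[i,4]>40: 
        q=P[l==i]; print(s[i],ce[i],q.mean(0),np.median(q,0)); print(cv2.minAreaRect(q[:,:2].astype(np.float32)))
```

```text
FR [496.  -72.8  48. ] [ 492.9 -117.5    1.6]
FL [431.3 140.   48. ] [423.  110.9   1.1]
BL [577.  180.1  48. ] [577.  181.3  49.8]
Rc [468.3 -35.6  48. ] [468.6 -34.4  49. ]
Rt1 [456.7 -57.8  48. ] [ 450.5 -104.9    0.6]
Rt2 [450.5 -21.9  48. ] [443.8 -63.4   2.3]
Lt1 [416.8  74.9  48. ] [407.3  41.3   1.7]
Lt2 [410.9 109.5  48. ] [410.7 108.5  47.5]
Lc [429.2  96.   48. ] [537.6 508.3 633.6]
mid [510.7  12.   48. ] [511.2  12.2  49.3]
edge [470.3  26.3  48. ] [471.  27.  49.]
len 222.39208964735172 yaw 0.2952130421047105
len 151.11606597365704 yaw 0.26896741160910287
[302 167  21  19 268] [312.  176.6] [470.4 -35.   49.3] [470.4 -34.4  49.4]
((471.32037353515625, -35.46764373779297), (30.97205352783203, 41.64329528808594), 17.569608688354492)
[325 226  26  22 358] [337.4 237.1] [430.1  94.4  47.5] [430.   94.6  47.5]
((430.55792236328125, 93.42970275878906), (30.804237365722656, 41.31187438964844), 17.247652053833008)
```

The latch centres are 135.5 mm apart (136 expected) at z about 48, and the yaw is about 0.302. I go over the end of the left latch.

>>> carry_out([
  [[0,0,0],-0.9,0],
  [[-2.39,-0.97,0],0,0],
  [[-2.39,-0.97,0],0,0],
  [[-2.39,-0.97,0],0,0],
  [[-2.39,-0.97,0],0,0],
  [[-2.39,-0.97,0],0,0],
  [[-2.39,-0.97,0],0,0],
  [[-2.39,-0.97,0],0,0],
  [[-2.39,-0.97,0],0,0],
  [[0,0,2.5],0,0],
  [[0,0,2.5],0,0],
  [[0,0,2],0,0],
  [[0,0,0],0,0],
  [[0,0,0],0,0],
])

```text
clock: 13.3
eef_pos: [416.8, 90.1, 88.2]
eef_rot: [-3.141, 0.001, 0.302]
wrist_force: [0.4, 0.6, 0.8]
finger_gap: 0.4
```

Run:
```python
from h import *
s=manip.read_state();print(s['eef_pos'],s['eef_rot'],s['wrist_force'])
for n in ("side","top"):
    p,d=vision.camera(n); np.savez(f"/tmp/{n}7.npz",p=p,d=d)
    cv2.imwrite(f"pics/{n}7.png",cv2.resize(p[120:330,220:420,::-1],None,fx=2.8,fy=2.8))
```

```text
[416.79270764  90.10230859  88.1762736 ] [-3.14145974e+00  9.51177379e-04  3.01906224e-01] [0.36410518 0.56909148 0.75332302]
```

View pics/side7.png

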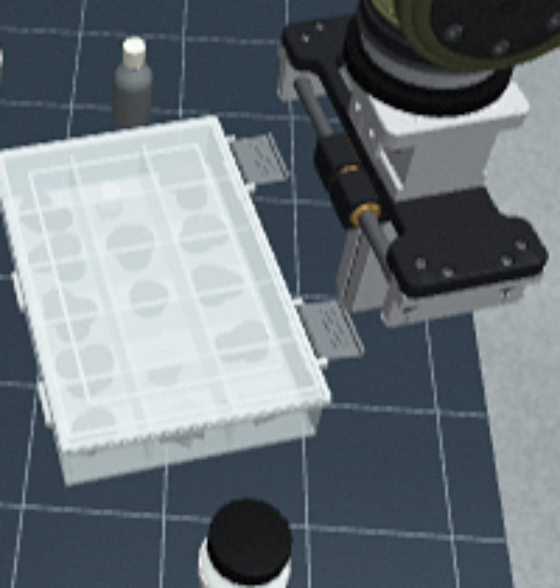

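The finger hangs above the outer end of the left latch, about (350,305) in the crop. I move in 6 mm and press down.

>>> carry_out([
  [[0.3,0,0.3],0,0],
  [[0.3,0,0.3],0,0],
  [[0,0,0.3],0,0],
  [[0,0,0.3],0,0],
  [[0,0,0.3],0,0],
  [[0,0,0.25],0,0],
  [[0,0,0.25],0,0],
  [[0,0,0.25],0,0],
  [[0,0,0.25],0,0],
])

```text
clock: 14.15
eef_pos: [423.4, 92.2, 62.8]
eef_rot: [3.142, -0.001, 0.302]
wrist_force: [-0.2, -0.4, 4.2]
finger_gap: 0.5
```

>>> carry_out([
  [[0,0,0.25],0,0],
  [[0,0,0.25],0,0],
  [[0,0,0.25],0,0],
  [[0,0,0.25],0,0],
  [[0,0,0.25],0,0],
  [[0,0,0.25],0,0],
])

```text
clock: 14.65
eef_pos: [423.1, 92.1, 47.5]
eef_rot: [-3.142, 0.0, 0.302]
wrist_force: [-0.9, -0.4, 1.6]
finger_gap: 0.5
```

>>> carry_out([
  [[0,0,0.25],0,0],
  [[0,0,0.25],0,0],
  [[0,0,0.25],0,0],
  [[0,0,0.25],0,0],
  [[0,0,0.25],0,0],
  [[0,0,0.25],0,0],
  [[0,0,0],0,0],
])

```text
clock: 15.23
eef_pos: [422.8, 92.1, 32.2]
eef_rot: [-3.141, 0.001, 0.302]
wrist_force: [-0.9, -0.1, 0.2]
finger_gap: 0.3
```

Run:
```python
from h import *
s=manip.read_state();print(s['eef_pos'],s['wrist_force'])
for n in ("side",):
    p,d=vision.camera(n); np.savez(f"/tmp/{n}8.npz",p=p,d=d)
    cv2.imwrite(f"pics/{n}8.png",cv2.resize(p[120:330,220:420,::-1],None,fx=2.8,fy=2.8))
```

```text
[422.76988203  92.06387916  32.19839401] [-0.86980646 -0.06064375  0.22090689]
```

View pics/side8.png

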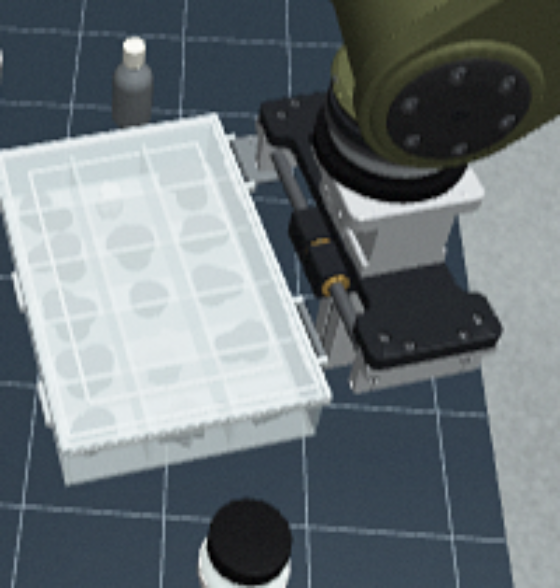

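The left latch is most of the way down, with the finger outside it. I push inward gently.

>>> carry_out([
  [[0.12,0,0],0,0],
  [[0.12,0,0],0,0],
  [[0.12,0,0],0,0],
  [[0.12,0,0],0,0],
])

```text
clock: 15.62
eef_pos: [427.1, 93.5, 32.5]
eef_rot: [-3.141, 0.002, 0.302]
wrist_force: [-4.6, 0.5, -1.2]
finger_gap: 0.7
```

>>> carry_out([
  [[0.05,0,0],0,0],
  [[0.05,0,0],0,0],
  [[0,0,0],0,0],
])

```text
clock: 15.87
eef_pos: [428.1, 93.9, 32.5]
eef_rot: [-3.141, 0.002, 0.302]
wrist_force: [-5.0, -0.1, -1.0]
finger_gap: 0.5
```

Run:
```python
from h import *
s=manip.read_state();print(s['eef_pos'],s['wrist_force'])
for n in ("side",):
    p,d=vision.camera(n); np.savez(f"/tmp/{n}9.npz",p=p,d=d)
    cv2.imwrite(f"pics/{n}9.png",cv2.resize(p[120:330,220:420,::-1],None,fx=2.8,fy=2.8))
f6=np.load('/tmp/side8.npz')['p']
# displacement of box region between pics 6/8/9
g=lambda a:cv2.cvtColor(a,cv2.COLOR_RGB2GRAY)[165:290,225:295].astype(np.float32)
for a,b in ((6,8),(7,8),(8,9)):
    A=np.load(f'/tmp/side{a}.npz')['p'];B=np.load(f'/tmp/side{b}.npz')['p'];print(a,b,cv2.phaseCorrelate(g(A),g(B)))
```

```text
[428.05308506  93.87205962  32.48025219] [-5.02048184 -0.14783302 -1.04399367]
6 8 ((-0.034713875647561565, 0.4820620678505989), 0.6570918515523275)
7 8 ((-0.058835633326815184, 0.45557369958950744), 0.9962346097098457)
8 9 ((-0.4860484222471513, 0.4125038935698413), 0.98977978515625)
```

View pics/side9.png

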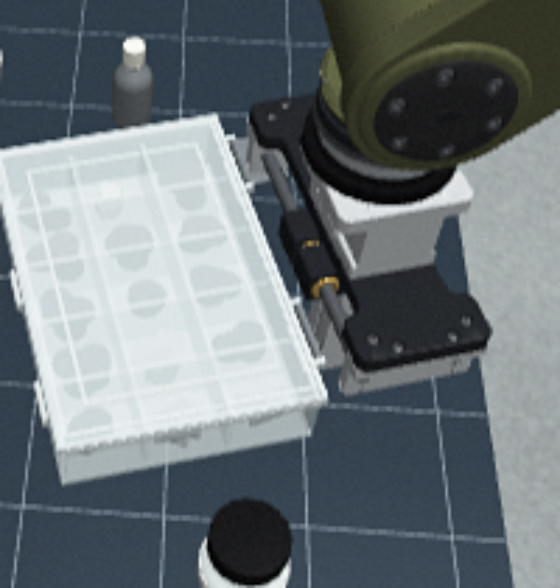

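The box front-left corner has shifted about 1 px (roughly 2 mm), so the latch appears to be at its stop. I back off and inspect.

>>> carry_out([
  [[-0.5,0,0],0,0],
  [[-2,0,0],0,0],
  [[-1,0,-2.5],0,0],
  [[0,0,-3],0,0],
  [[0,0,-3],0,0],
  [[-2.5,-2,0],0,0],
  [[-2.5,-2,0],0,0],
  [[-2.5,-2,0],0,0],
  [[0,0,0],0,0],
])

```text
clock: 16.67
eef_pos: [302.4, 119.2, 117.7]
eef_rot: [-3.141, -0.0, 0.303]
wrist_force: [-0.5, 0.9, -0.8]
finger_gap: 0.6
```

Run:
```python
from h import *
s=manip.read_state();print(s['eef_pos'],s['wrist_force'])
for n in ("side","wrist","top"):
    p,d=vision.camera(n); np.savez(f"/tmp/{n}10.npz",p=p,d=d)
    cv2.imwrite(f"pics/{n}10.png",cv2.resize(p[120:330,220:420,::-1],None,fx=2.8,fy=2.8) if n=='side' else p[:,:,::-1])
```

```text
[302.44839954 119.19158623 117.73219555] [-0.46619764  0.93995281 -0.81433345]
```

View pics/side10.png

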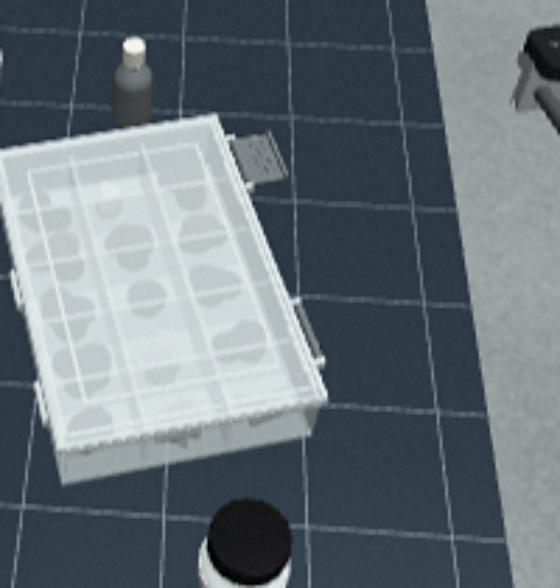

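View pics/wrist10.png

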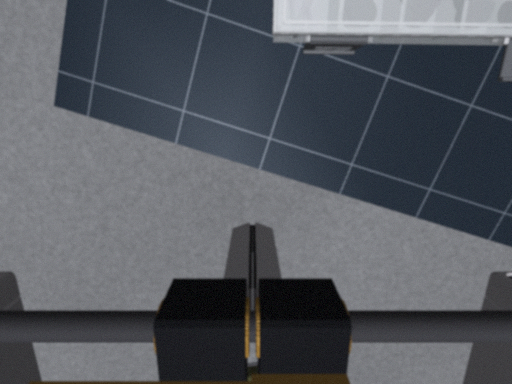

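View pics/top10.png

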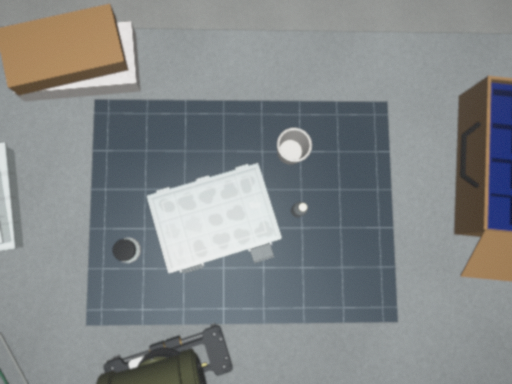

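The wrist view shows the left latch folded down, with its lip edge at about (330,52) against the lid edge at v about 40. I check how flat it is in numbers.

Run:
```python
from h import *
np.set_printoptions(precision=1,suppress=True)
f=np.load('/tmp/wrist10.npz');P=pts('wrist',f['d']);p=f['p']
for v in range(32,60,2): print(v,p[v,330],P[v,330],'|',P[v,420])
cv2.imwrite('pics/w10c.png',cv2.resize(p[15:80,260:512,::-1],None,fx=3,fy=3,interpolation=2))
f=np.load('/tmp/side10.npz');P=pts('side',f['d']);p=f['p'].astype(int);z=P[...,2]
m=((z>8)&(z<60)&(p.max(2)<150)&(P[...,0]<520)&(P[...,0]>400)&(abs(P[...,1]-34)<110)).astype(np.uint8)
n,l,s,ce=cv2.connectedComponentsWithStats(m)
for i in range(1,n):
    if s[i,4]>20: 
        q=P[l==i]; print(s[i],q.mean(0),q.min(0),q.max(0)); print(cv2.minAreaRect(q[:,:2].astype(np.float32)))
```

```text
32 [168 172 176] [445.6 106.9  49.9] | [463.3  49.2  50.9]
34 [115 117 122] [445.6 105.8  45.8] | [463.1  47.5  48.4]
36 [92 91 99] [443.5 105.9  49.2] | [463.2  45.5  44.9]
38 [106 109 116] [442.4 105.4  49. ] | [468.8  36.4  24.8]
40 [ 98 104 108] [441.  105.1  49.9] | [470.2  32.4  16.8]
42 [80 79 85] [440.3 104.3  48. ] | [470.8  29.4  11.2]
44 [52 55 56] [439.1 103.9  48.1] | [472.2  25.    2.6]
46 [66 66 71] [439.6 102.2  41.2] | [471.4  23.5   0.7]
48 [83 82 90] [439.  101.3  38.4] | [470.   22.9   0.7]
50 [91 92 99] [439.7  99.3  30. ] | [468.6  22.2   0.8]
52 [105 105 112] [439.7  97.7  24.1] | [467.2  21.6   0.9]
54 [75 79 86] [438.7  97.   22.7] | [465.9  20.7   0.6]
56 [ 89 100 109] [442.2  92.2  -0.4] | [464.4  20.2   1. ]
58 [60 69 82] [440.6  91.8   0.4] | [462.8  19.9   1.7]
[302 166  21  20 269] [470.8 -34.4  51.3] [452.4 -58.9  48. ] [488.7 -11.2  54.7]
((471.65478515625, -35.262229919433594), (29.908443450927734, 41.60887145996094), 16.223562240600586)
[325 227  10  21  74] [443.5  97.3  49.5] [436.3  78.6  39.2] [450.7 116.2  53.2]
((443.48223876953125, 97.40106201171875), (8.174626350402832, 37.947052001953125), 16.56014060974121)
[326 263  11  11  37] [440.  140.5  26.8] [433.8 138.3   8.7] [448.3 143.5  42.7]
((441.2145080566406, 140.82276916503906), (14.527787208557129, 3.370128870010376), 9.536849021911621)
```

View pics/w10c.png

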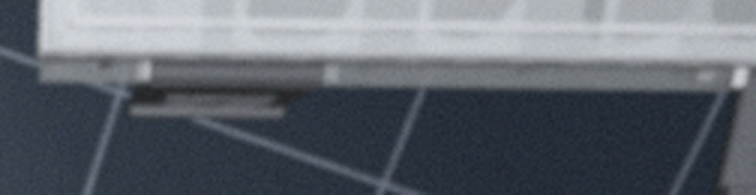

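The left latch outer face is within about 2 mm of vertical from z 48 to z 24, so it is closed. The right latch has not moved. I go over its end.

>>> carry_out([
  [[0,0,0],1,0],
  [[1.38,2.45,0],0,0],
  [[1.38,2.45,0],0,0],
  [[1.38,2.45,0],0,0],
  [[1.38,2.45,0],0,0],
  [[1.38,2.45,0],0,0],
  [[1.38,2.45,0],0,0],
  [[1.38,2.45,0],0,0],
  [[1.38,2.45,0],0,0],
  [[0,0,1.5],0,0],
  [[0,0,1.5],0,0],
  [[0,0,0],0,0],
  [[0,0,0],0,0],
])

```text
clock: 17.9
eef_pos: [466.7, -39.2, 87.3]
eef_rot: [-3.141, 0.002, 0.283]
wrist_force: [0.9, 0.2, 0.4]
finger_gap: 0.3
```

Run:
```python
from h import *
s=manip.read_state();print(s['eef_pos'],s['eef_rot'],s['wrist_force'])
for n in ("side",):
    p,d=vision.camera(n); np.savez(f"/tmp/{n}11.npz",p=p,d=d)
    cv2.imwrite(f"pics/{n}11.png",cv2.resize(p[120:330,220:420,::-1],None,fx=2.8,fy=2.8))
```

```text
[466.73039643 -39.21365088  87.28840095] [-3.14082636e+00  1.65900447e-03  2.82880821e-01] [0.91928522 0.20650696 0.36827554]
```

View pics/side11.png

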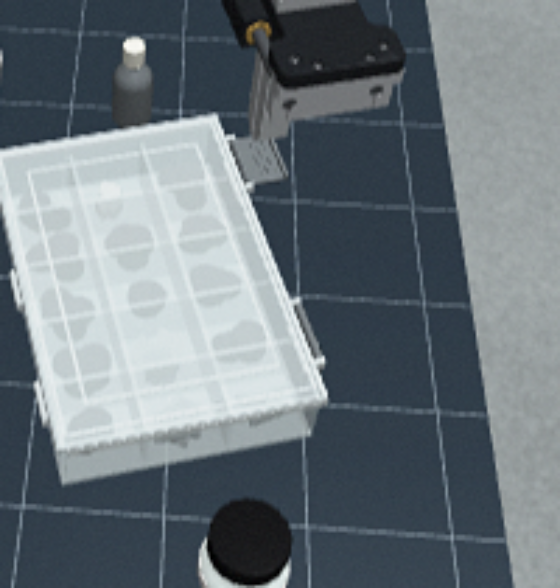

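The finger is above the right latch. I shift out 3 mm and press down.

>>> carry_out([
  [[-0.15,-0.1,0.3],0,0],
  [[-0.15,-0.1,0.3],0,0],
  [[0,0,0.3],0,0],
  [[0,0,0.3],0,0],
  [[0,0,0.3],0,0],
  [[0,0,0.25],0,0],
  [[0,0,0.25],0,0],
  [[0,0,0.25],0,0],
  [[0,0,0.25],0,0],
])

```text
clock: 18.7
eef_pos: [463.6, -37.7, 62.8]
eef_rot: [3.141, -0.001, 0.284]
wrist_force: [0.3, 0.3, 3.3]
finger_gap: 0.7
```

>>> carry_out([
  [[0,0,0.25],0,0],
  [[0,0,0.25],0,0],
  [[0,0,0.25],0,0],
  [[0,0,0.25],0,0],
  [[0,0,0.25],0,0],
  [[0,0,0.25],0,0],
])

```text
clock: 19.2
eef_pos: [463.2, -37.6, 47.5]
eef_rot: [-3.141, 0.0, 0.284]
wrist_force: [-0.1, -0.1, 2.7]
finger_gap: 0.7
```

>>> carry_out([
  [[0,0,0.25],0,0],
  [[0,0,0.25],0,0],
  [[0,0,0.25],0,0],
  [[0,0,0.25],0,0],
  [[0,0,0.25],0,0],
  [[0,0,0.2],0,0],
  [[0,0,0],0,0],
])

```text
clock: 19.78
eef_pos: [462.9, -37.6, 32.7]
eef_rot: [-3.141, 0.001, 0.284]
wrist_force: [-0.6, -0.5, -0.1]
finger_gap: 0.5
```

>>> carry_out([
  [[0.12,0,0],0,0],
  [[0.12,0,0],0,0],
  [[0,0,0],0,0],
])

```text
clock: 20.03
eef_pos: [465.8, -36.9, 33.3]
eef_rot: [-3.142, 0.0, 0.284]
wrist_force: [0.2, 0.3, -0.2]
finger_gap: 0.2
```

>>> carry_out([
  [[0.06,0,0],0,0],
  [[0.06,0,0],0,0],
  [[0,0,0],0,0],
])

```text
clock: 20.28
eef_pos: [466.7, -36.6, 33.2]
eef_rot: [-3.141, 0.001, 0.284]
wrist_force: [0.0, -0.6, -2.1]
finger_gap: 0.2
```

>>> carry_out([
  [[0.04,0,0],0,0],
  [[0,0,0],0,0],
])

```text
clock: 20.45
eef_pos: [467.1, -36.5, 33.3]
eef_rot: [-3.141, 0.0, 0.284]
wrist_force: [-0.4, 0.6, 0.0]
finger_gap: 0.6
```

>>> carry_out([
  [[0.05,0,0],0,0],
  [[0.05,0,0],0,0],
  [[0,0,0],0,0],
])

```text
clock: 20.7
eef_pos: [467.8, -36.3, 33.2]
eef_rot: [-3.141, 0.001, 0.284]
wrist_force: [-4.1, -2.6, -0.9]
finger_gap: 0.4
```

>>> carry_out([
  [[0.05,0,0],0,0],
  [[0,0,0],0,0],
])

```text
clock: 20.87
eef_pos: [468.5, -36.2, 33.2]
eef_rot: [-3.141, 0.001, 0.284]
wrist_force: [-3.7, -2.9, -3.1]
finger_gap: 0.6
```

The force has reached about 4.8 N, well above what the latch needs. I back off and inspect.

>>> carry_out([
  [[-0.5,0,0],0,0],
  [[-2,0,0],0,0],
  [[-1,0,-2.5],0,0],
  [[-1,0,-3],0,0],
  [[-1,0,-3],0,0],
  [[-2.5,-1,0],0,0],
  [[-2.5,-1,0],0,0],
  [[-2.5,-1,0],0,0],
  [[-1.5,-1,0],0,0],
  [[0,0,0],0,0],
  [[0,0,0],0,0],
])

```text
clock: 21.78
eef_pos: [318.6, -38.4, 118.9]
eef_rot: [3.141, -0.002, 0.284]
wrist_force: [-0.7, 0.0, -0.1]
finger_gap: 0.4
```

Run:
```python
from h import *
np.set_printoptions(precision=1,suppress=True)
s=manip.read_state();print(s['eef_pos'],s['wrist_force'])
for n in ("side","wrist","top"):
    p,d=vision.camera(n); np.savez(f"/tmp/{n}12.npz",p=p,d=d)
    cv2.imwrite(f"pics/{n}12.png",cv2.resize(p[120:330,220:420,::-1],None,fx=2.8,fy=2.8) if n=='side' else p[:,:,::-1])
    if n=='wrist':
        P=pts(n,d); ex=np.array([.959,.284,0]); ey=np.array([-.284,.959,0]); o=np.array([539.5,56.5,0])
        Q=np.stack([(P-o)@ex,(P-o)@ey,P[...,2]],-1)
        for y in (-78,-68,-58,0,58,68,78):
            m=(abs(Q[...,1]-y)<2)&(Q[...,0]>-125)&(Q[...,0]<-70)&(Q[...,2]>10)
            q=Q[m]; q=q[np.argsort(-q[:,2])]
            print(y,[(int(a),round(float(np.median(q[abs(q[:,2]-a)<3,0])),1)) for a in (48,42,36,30,24,19,14) if (abs(q[:,2]-a)<3).any()])
f=np.load('/tmp/top6.npz') if False else None
```

```text
[318.6 -38.4 118.9] [-0.7  0.  -0.1]
-78 [(24, -83.4), (19, -83.7)]
-68 [(24, -83.7), (19, -84.8)]
-58 [(30, -83.7), (24, -84.0), (19, -84.8)]
0 []
58 [(30, -84.2), (24, -84.5), (19, -85.8)]
68 [(36, -84.8), (30, -84.3), (24, -85.0), (19, -86.1)]
78 [(36, -84.6), (30, -84.2), (24, -85.1), (19, -86.3)]
```

View pics/side12.png

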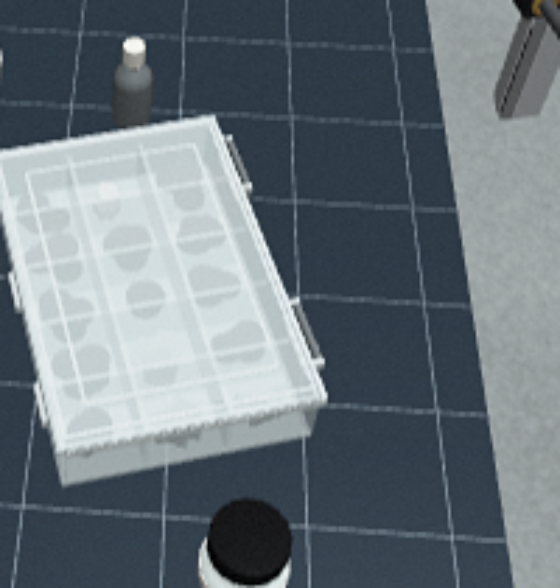

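View pics/wrist12.png

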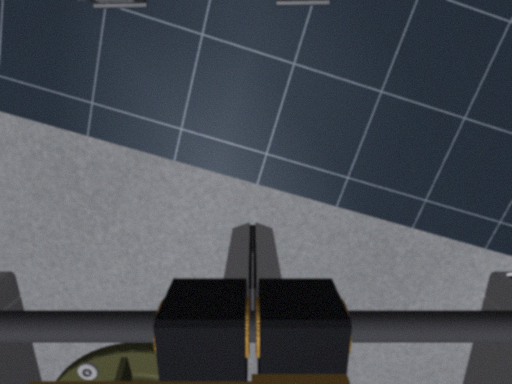

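View pics/top12.png

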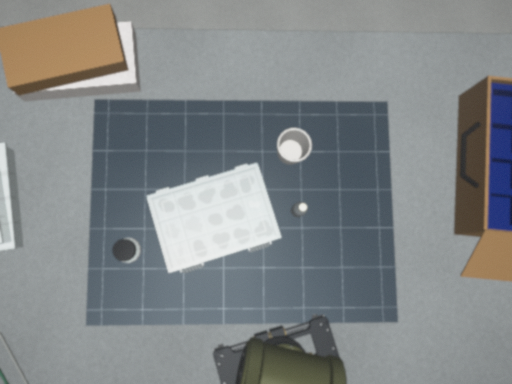

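Both latches are folded down in the side and top views: left about (308,332), right about (238,162) in the side crop. Jar, dropper and cup are where they started. Last check is lid flatness and box shift, from the stored pictures.

Run:
```python
from h import *
np.set_printoptions(precision=2,suppress=True)
ex=np.array([.959,.284,0]); ey=np.array([-.284,.959,0]); o=np.array([539.5,56.5,0])
for k in (6,12):
    P=pts('side',np.load(f'/tmp/side{k}.npz')['d']);Q=np.stack([(P-o)@ex,(P-o)@ey,P[...,2]],-1)
    print(k,[round(float(np.median(Q[(abs(Q[...,0]-x)<4)&(abs(Q[...,1])<70)&(Q[...,2]>30)&(Q[...,2]<80),2])),1) for x in (-70,-50,-20,0,20,50)])
g=lambda a:cv2.cvtColor(a,cv2.COLOR_RGB2GRAY).astype(np.float32)
A=np.load('/tmp/side6.npz')['p'];B=np.load('/tmp/side12.npz')['p'];T0=np.load('/tmp/top0.npz')['p'];T=np.load('/tmp/top12.npz')['p']
print('R front',cv2.phaseCorrelate(g(A)[155:200,280:303],g(B)[155:200,280:303]),'L front',cv2.phaseCorrelate(g(A)[255:300,300:345],g(B)[255:300,300:345]))
for nm,(u,v,r) in dict(jar=(126,250,20),cup=(294,146,24),drop=(301,209,14)).items(): print(nm,cv2.phaseCorrelate(g(T0)[v-r:v+r,u-r:u+r],g(T)[v-r:v+r,u-r:u+r]))
```

```text
6 [49.6, 49.4, 49.4, 49.3, 49.6, 49.4]
12 [50.7, 50.4, 50.2, 50.0, 49.8, 49.7]
R front ((-0.3307502496509205, 0.14682269948610838), 0.9676170115117674) L front ((-0.2959764146832029, 0.44168626301376435), 0.9643766447938519)
jar ((0.015212681037962028, -0.12503270132780742), 0.9473609554767609)
cup ((-0.02480799111376797, 0.015112398560280127), 0.9116422755436765)
drop ((-0.04189325678101241, -0.10689681868715972), 0.9374504386054145)
```

The lid's front reads about 1 mm higher than before the latch pushes (slope about 0.008 rad). I press it gently once more at the front middle.

>>> carry_out([
  [[2.62,-0.41,0],0,0],
  [[2.62,-0.41,0],0,0],
  [[2.62,-0.41,0],0,0],
  [[2.62,-0.41,0],0,0],
  [[2.62,-0.41,0],0,0],
  [[2.62,-0.41,0],0,0],
  [[2.62,-0.41,0],0,0],
  [[0,0,0],0,0],
  [[0,0,1.2],0,0],
  [[0,0,1.2],0,0],
  [[0,0,1],0,0],
  [[0,0,0.5],0,0],
  [[0,0,0.3],0,0],
  [[0,0,0],0,0],
])

```text
clock: 23.1
eef_pos: [486.1, 40.5, 75.9]
eef_rot: [-3.141, 0.001, 0.284]
wrist_force: [-0.3, 0.6, 0.7]
finger_gap: 0.6
```

>>> carry_out([
  [[0,0,0.1],0,0],
  [[0,0,0.1],0,0],
  [[0,0,0.1],0,0],
  [[0,0,0.1],0,0],
  [[0,0,0.1],0,0],
  [[0,0,0],0,0],
])

```text
clock: 23.6
eef_pos: [486.2, 40.6, 71.3]
eef_rot: [-3.142, 0.0, 0.284]
wrist_force: [0.7, 0.2, 0.7]
finger_gap: 0.1
```

>>> carry_out([
  [[0,0,0.06],0,0],
  [[0,0,0],0,0],
])

```text
clock: 23.77
eef_pos: [486.2, 40.6, 70.7]
eef_rot: [-3.142, 0.0, 0.284]
wrist_force: [0.9, 0.6, -0.2]
finger_gap: 0.5
```

>>> carry_out([
  [[0,0,0.06],0,0],
  [[0,0,0.04],0,0],
  [[0,0,0],0,0],
])

```text
clock: 24.02
eef_pos: [486.3, 40.6, 70.2]
eef_rot: [3.142, -0.0, 0.284]
wrist_force: [-2.4, -0.1, 5.7]
finger_gap: 0.3
```

>>> carry_out([
  [[0,0,0.04],0,0],
  [[0,0,0],0,0],
])

```text
clock: 24.18
eef_pos: [486.4, 40.6, 70.1]
eef_rot: [3.141, -0.0, 0.284]
wrist_force: [-4.7, -0.6, 11.5]
finger_gap: 0.3
```

>>> carry_out([
  [[0,0,-0.2],0,0],
  [[0,0,-0.6],0,0],
  [[0,0,-2],0,0],
  [[0,0,-2.5],0,0],
  [[0,0,-2.5],0,0],
  [[-2.5,0.5,-1],0,0],
  [[-2.5,0.5,0],0,0],
  [[-2.5,0.5,0],0,0],
  [[-2.5,0.5,0],0,0],
  [[-2.5,0.5,0],0,0],
  [[-2,0,0],0,0],
  [[0,0,0],0,0],
  [[0,0,0],0,0],
])

```text
clock: 25.27
eef_pos: [354.0, -24.3, 157.9]
eef_rot: [3.141, -0.001, 0.283]
wrist_force: [0.7, -0.6, 0.2]
finger_gap: 0.7
```

Run:
```python
from h import *
s=manip.read_state();print(s['eef_pos'],s['wrist_force'])
p,d=vision.camera('side');cv2.imwrite('pics/side13.png',cv2.resize(p[120:330,220:420,::-1],None,fx=2.8,fy=2.8))
ex=np.array([.959,.284,0]); ey=np.array([-.284,.959,0]); o=np.array([539.5,56.5,0])
P=pts('side',d);Q=np.stack([(P-o)@ex,(P-o)@ey,P[...,2]],-1)
print([round(float(np.median(Q[(abs(Q[...,0]-x)<4)&(abs(Q[...,1])<70)&(Q[...,2]>30)&(Q[...,2]<80),2])),1) for x in (-70,-50,-20,0,20,50)])
p,d=vision.camera('wrist');cv2.imwrite('pics/wrist13.png',p[:,:,::-1])
P=pts('wrist',d);Q=np.stack([(P-o)@ex,(P-o)@ey,P[...,2]],-1)
for y in (-78,-68,-58,58,68,78):
    m=(abs(Q[...,1]-y)<2)&(Q[...,0]>-125)&(Q[...,0]<-70)&(Q[...,2]>10); q=Q[m]
    print(y,[(a,round(float(np.median(q[abs(q[:,2]-a)<3,0])),1)) for a in (42,36,30,24,19) if (abs(q[:,2]-a)<3).any()])
```

```text
[354.03959049 -24.25962452 157.93772542] [ 0.67705155 -0.63917061  0.21793927]
[49.7, 49.3, 49.4, 49.3, 49.3, 49.3]
-78 [(42, -81.5), (36, -82.4), (30, -82.9), (24, -83.8), (19, -83.8)]
-68 [(42, -75.9), (36, -82.4), (30, -82.8), (24, -83.0), (19, -83.7)]
-58 [(42, -79.2), (36, -82.5), (30, -83.1), (24, -83.7), (19, -82.9)]
58 [(42, -82.6), (36, -83.7), (30, -84.1), (24, -85.0), (19, -84.8)]
68 [(42, -77.1), (36, -83.8), (30, -84.4), (24, -84.9), (19, -84.8)]
78 [(42, -77.2), (36, -83.9), (30, -84.3), (24, -84.7), (19, -84.8)]
```

View pics/side13.png

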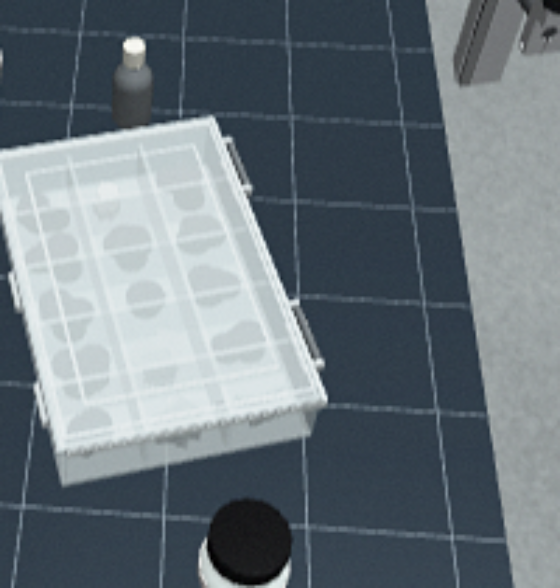

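View pics/wrist13.png

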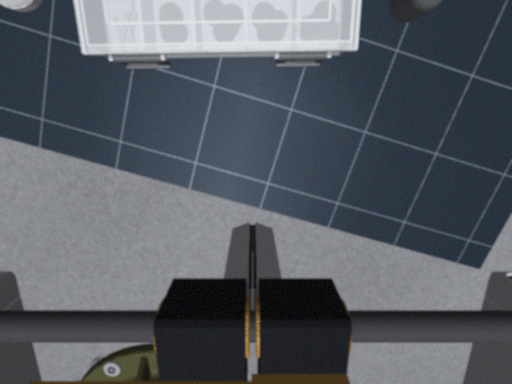

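The lid is flat again: 49.3–49.7 mm everywhere, matching the reading right after it was first shut. Both latches sit within about 1 mm of vertical, and the gripper is clear of everything.

```bash
python3 -c "
from cell import workorder
print(workorder.sign_off())"
```

```text
the job is handed in; nothing more can be done
None
```

The box is closed up and the job is handed in at about 25 s. I pushed the lid over from behind with the shut fingers and followed it down slowly. I then pressed it shut and folded the left latch, then the right, flat against the front.

**Lid:** It reads flat in the last picture, 49.3–49.7 mm across its depth against a nominal 48 mm; the depth camera reads about 1 mm high. Pushing the latches had raised its front edge by about 1 mm (roughly 0.008 rad). I pressed it once more with about 11 N, after the latches were already down.

**Latches:** Both outer faces lie about 82–85 mm in front of the box centre, and nominal is 84 mm. They are within 1–1.5 mm of vertical. A first look from another angle showed the left one straighter still, so a small remaining tilt is within measuring error.

**Box position:** Pushing the latches home moved the box by about 1–2 mm, most of it with the left latch. It was not lifted or tipped as far as the pictures show.

**Bystanders:** The jar, the dropper bottle and the cup had not moved in the last top picture, taken after both latches were down. The final lid press came after that and stayed clear of them.

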